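# Lock the order plaque into the tray block with its snap cap

### The job

The tray is about to be sent round the counter, so lock the order onto it: slide the jade-green plaque fully down into the slot of the pale wooden block on the tray, then press the brass snap cap onto the stud beside it until it clicks and sits fully home. Do not ease off after the click: finish while still holding the cap pressed down firmly on its seat with the gripper (a push of at least 5 N), and leave the red plaque and the other things where they are.

Things in the scene. Friction and masses are not known exactly. Their poses are not given: they have to be found in the camera images.
- plaque: loose jade-green slab standing upright, 6 mm thick (x), about 45 g, an upside-down T: foot 84 mm long (y) and 20 mm high, above its middle a panel 44 mm wide (y) and 45 mm high; 65 mm tall. Origin under the foot's centre, z up. Stands 12 mm deep in one of the rack's two slots; fits the block either way round. Grip the panel from above across its thickness, fingers closing along x
- red_plaque: red plaque of the same shape in the rack's other slot, 90 mm from the green one along the rack's x; not to be moved
- rack: light wooden rack, fixed, 150 (x) x 106 (y) x 20 mm high, two slots along its y at x = -45 and +45 mm, slot floor 8 mm above its origin, which lies under its centre
- block: pale wooden block fixed on the tray: x -24 to 24 mm, y -56 to 80, 28 mm high; origin on the tray floor under the slot's centre, z up. Slot along y: 8 mm wide, 88 mm long, 20 mm deep, long edges rounded (3 mm, brass) to lead the plaque in; a plaque fully home has its foot flush with the block's top. The stud stands at x = 0, y = +57 mm
- slot_floor (a point): centre of the slot's floor, 8 mm above the block's origin; axes as the block. The plaque is home when its origin is here
- seat (a point): centre of the collar's upper face, 30 mm above the block's origin at y = +57 mm; axes as the block. The cap is home when its origin is here. It then covers one end of the plaque's foot, 2 mm above it, with 18 mm between the cap and the plaque's panel: so hold the cap with the fingers closing along the block's x
- stud_tip (a point): top of the steel press stud, 22 mm above the seat: 14 mm thick, the top 5 mm a cone down to 6 mm. Four sprung balls stand 3.5 mm out of it, centred 8.8 mm above the seat. A cap put over it stops on the balls, its rim about 13 mm above the seat; pressing meets about 10 N (7 to 16), then it snaps through about 5 mm above the seat, the force drops, and the rim lands on the collar
- collar: brass collar round the stud's foot, 22 mm across, 2 mm thick, fixed to the block; origin at the centre of its underside, 2 mm below the seat. Its upper face bears the pressed cap; it is rigid
- cap: loose brass snap cap with a jade inlay on top, about 60 g, standing on the counter open side down: 34 mm across, 29 mm high, outer wall straight to 26 mm; origin at the centre of its lower rim, z up. Bore 16 mm in the lowest 4 mm (the lip), 24 mm above that, 24 mm deep. Its turn about z does not matter
- turntable: brass turntable with red lacquered tray, locked (it does not turn), 410 mm across; origin on the counter under its centre; tray floor 32 mm above it, rim 42 mm
- cup: jade-green porcelain cup on the tray, 66 mm across, 58 mm high, origin under its centre; leave it
- pot: squat black clay pot with lid on the tray, 90 mm across, 76 mm high, origin under its centre; leave it
- spoon_a: bone weighing spoon lying on the tray, 120 mm long along y, 6 mm high; leave it
- spoon_b: second bone spoon like the first; leave it
- scoop: copper herb scoop lying on the tray, 95 mm long along y, 34 mm wide, 21 mm high; leave it
- mortar: white marble mortar on the counter, 84 mm across, 60 mm high, origin under its centre; leave it
Things that resemble listed ones, but are neither listed nor needed, are in the scene too. What is meant by the plaque is not black or purple, and is the smaller of those in its own colour.

How it is judged:
By the outcome, as a careful person would: the job done as asked, in the order asked, and still so for the second after the job is handed in, while the arm keeps its last pose, push and grip.
It also fails if it takes over 72 s, if anything falls off the work surface, if the arm or the gripper's body presses on something with over 40 N, if the wrist force passes 120 N, or if a joint passes its speed limit or range.

### The arm

A 6-joint arm with a two-finger parallel gripper is mounted at the origin on the work surface. World frame = base frame: x ahead of the robot, y to its left, z up, the work surface at z = 0. Lengths are in mm, angles in rad, forces in N, time in s.
With the tool pointing down it reaches from about 350 to 850 mm from the base axis. Payload 8.1 kg.
Tool frame: the origin (TCP) lies between the finger pads; the fingertips stand 8 mm ahead of it and the grasp point (between the pads) lies 11 mm behind it; z points along the fingers, y is the line along which they close (so a half turn about z gives the same grasp; the last joint's range is limited). The gripper opens to 93 mm and grips with 3 to 60 N. Pads are 15 mm wide; open, the fingers measure 128 mm over their backs; the gripper's body (75 mm by 188 mm) begins 65 mm behind the grasp point.
Start: joints at [1.247, 0.13, 1.488, -0, 1.523, -0.085], TCP at [141.9, 582.983, 226.635] pointing down, gripper open.
Joint ranges: [-2.96, 2.96], [-0.89, 2.26], [0.02, 2.5], [-1.34, 4.48], [0, 2.73], [-2.66, 2.66]. Speed limits (rad/s): [2.39, 2.39, 2.79, 3.14, 3.14, 3.14].

### API

Orientations are given as a unit quaternion [w, x, y, z].
In Python, from rig import arm gives the robot as it stands. The module is installed in compiled form; this text tells all that it offers.
- The arm moves only by the shell command python3 -m inch 'ROWS' [OPENING] [FORCE]. ROWS is text: rows parted by semicolons, each of 6 numbers parted by spaces: the shift along the tool's x, y, z in units of 150 mm (1.0 is 150 mm), then the turn, a rotation vector about the tool's x, y, z in units of 90 degrees (1.0 is 90 degrees). In form: tx ty tz ax ay az; .... A call has 1 to 10 rows; each row is the pose to reach, as a shift and turn from the pose commanded when the call began, along the tool's axes at that moment; what a row does not reach only later rows make up. A row lasts 1/10 s, in which the tool goes at most 50 mm and 8.59 degrees, less where a joint would pass 70% of its speed; a pose out of reach is approached as far as the arm can. A call with a number of a shift or a turn outside -1 to 1 is refused whole. A call with a gripper value outside its range is refused whole. OPENING is the finger opening in mm, from 0 to 93, set as the call begins (- or left out, the last holds). The fingers move at their own pace and stop on an object; FORCE is the grip in N (left out, the last holds). Time passes only in rows, so rows that repeat a pose let the fingers close. It gives the time, the measured TCP pose, the force, the opening and the grip force at its end, in the units of the state.
- arm.sense(): the state, without advancing time (a new reading comes with each control period).
- arm.camera(name): name is "scene" or "top" or "wrist"; returns a dict with "frame" (420x560x3 uint8, blue, green, red), "mtx" (3x3 intrinsics, pixels), "eye" and "attitude" of the camera in the world. Camera axes: x right, y down, z forward; pixel columns grow to the right and rows downward; lengths in mm; the calibration is good to about 2 mm. A picture is of the moment at which its call begins. There is no depth.
- arm.job_done(): hands the job in; it is judged then, once.
Trained networks look in a picture, given as the dict that the camera call returned (one of the last four; its "shot" number tells which), for a name from the list of things; names that differ only in an ending like _2 or _b are one class to them, and where a whole thing is asked for, a point or a joint stands for the part that bears it (a point fixed in the world has none). Each returns a list of dicts, best first, with "confidence" (0 to 1); they miss things now and then, are a little off and sometimes report something else, mostly with a low value. They report only what shows in the picture. A call takes as long as a camera call. They do not tell look-alikes from the thing itself.
- arm.find_in(picture, name): "centre" ([x, y, z] in mm, in world coordinates, good to about 4 mm: the middle of the surface that is visible of it).
The state is a dict: "clock": time; "joint_positions": joint angles; "qd": joint speeds; "effort": joint torques, N m; "tool_pos": TCP position; "ee_rot": TCP orientation; "contact_force": force on the tool from outside, world axes, zero at the start; "torque": the same for the moment, N m; "grip_width": finger opening in mm; "grip_force": force on a finger pad.
Only numpy, scipy, OpenCV 4.12 (cv2) and the standard library are available. Lean on these libraries where they do the work, as an engineer would, in place of code of your own. Each camera call takes 0.05 s, during which the arm holds its last target. There are 200 camera calls.

## Working session

There is one attempt and no reset: what is moved stays moved. The work goes in short steps, Python scripts to look and compute and a shell command to move; the robot and the scene stay as the last step left them, time stands still between calls to the robot, and variables do not carry over. Pictures are saved under pics/ and viewed, at most 10 in all, crops included, and the job is handed in when it is done.

```bash
mkdir -p pics
cat > h.py <<'E'
import numpy as np, cv2
from scipy.spatial.transform import Rotation as R
from rig import arm
def rot(a):
    a=np.array(a,float)
    return a if a.shape==(3,3) else R.from_quat(a,scalar_first=True).as_matrix()
def ray(p,uv):
    d=np.linalg.inv(p["mtx"])@[uv[0],uv[1],1]; return np.array(p["eye"],float),rot(p["attitude"])@d
def onz(p,uv,z):
    e,d=ray(p,uv); return e+d*(z-e[2])/d[2]
def proj(p,X):
    c=p["mtx"]@(rot(p["attitude"]).T@(np.array(X,float)-p["eye"])); return c[:2]/c[2]
def tri(*obs):
    A=np.zeros((3,3));b=np.zeros(3)
    for p,uv in obs:
        e,d=ray(p,uv);d/=np.linalg.norm(d);M=np.eye(3)-np.outer(d,d);A+=M;b+=M@e
    return np.linalg.solve(A,b)
E
python3 - <<'E'
from h import *
import pickle
np.set_printoptions(precision=1,suppress=True)
P={}
for n in ("scene","top","wrist"):
    p=arm.camera(n);P[n]=p;cv2.imwrite(f"pics/{n}0.png",p["frame"]);print(n,p["shot"],p["mtx"].tolist() if hasattr(p["mtx"],'tolist') else p["mtx"],p["eye"],p["attitude"])
    if n!="wrist" or 1:
        for k in ("plaque","red_plaque","rack","block","cap","collar","stud_tip","turntable","cup","pot","mortar"):
            print(k,[(round(d["confidence"],2),np.round(d["centre"]).tolist(),proj(p,d["centre"]).round().tolist()) for d in arm.find_in(p,k)[:4]])
pickle.dump(P,open("P0.pkl","wb"))
print(arm.sense())
E
```

```text
scene 1 [[522.4340301455264, 0.0, 283.4570697190621], [0.0, 522.4340301455264, 207.90918889143708], [0.0, 0.0, 1.0]] [1609.4 -126.3 1128.9] [-0.3  0.7  0.6 -0.3]
plaque [(0.83, [592.0, -459.0, 29.0], [145.0, 237.0]), (0.79, [591.0, -163.0, 41.0], [249.0, 228.0]), (0.64, [432.0, -436.0, 36.0], [158.0, 196.0]), (0.58, [383.0, -227.0, 45.0], [227.0, 179.0])]
red_plaque []
rack [(0.65, [567.0, -164.0, 22.0], [249.0, 226.0]), (0.61, [738.0, 188.0, 91.0], [384.0, 248.0])]
block [(0.91, [549.0, 178.0, 60.0], [366.0, 206.0])]
cap [(0.62, [594.0, -163.0, 43.0], [249.0, 228.0]), (0.54, [553.0, -352.0, 28.0], [184.0, 225.0])]
collar [(0.71, [564.0, -167.0, 26.0], [248.0, 225.0])]
stud_tip [(0.18, [548.0, 174.0, 64.0], [364.0, 205.0])]
turntable [(0.94, [630.0, 137.0, 32.0], [356.0, 234.0]), (0.27, [740.0, 189.0, 92.0], [384.0, 249.0])]
cup [(0.66, [643.0, 40.0, 72.0], [323.0, 230.0]), (0.21, [507.0, -163.0, 43.0], [248.0, 207.0])]
pot [(0.95, [738.0, 186.0, 90.0], [383.0, 249.0]), (0.72, [548.0, 174.0, 64.0], [364.0, 205.0])]
mortar [(0.58, [757.0, -186.0, 41.0], [242.0, 275.0])]
top 2 [[511.09
[... 977 characters left out ...]
1, [782.0, -194.0, 33.0], [329.0, 135.0])]
wrist 3 [[299.95402476799217, 0.0, 280.187526216447], [0.0, 299.95402476799217, 203.1060910504923], [0.0, 0.0, 1.0]] [ 72.6 599.  385.2] [0.1 0.8 0.6 0.1]
plaque []
red_plaque []
rack []
block []
cap []
collar []
stud_tip []
turntable []
cup []
pot []
mortar []
{'clock': 1.8, 'joint_positions': array([ 1.2,  0.1,  1.5, -0. ,  1.5, -0.1]), 'qd': array([-0.,  0.,  0.,  0., -0.,  0.]), 'effort': array([  0. , -56. , -49.2,   0.1,   0. ,  -0. ]), 'tool_pos': array([141.9, 583. , 226.7]), 'ee_rot': array([0. , 0.1, 1. , 0. ]), 'contact_force': array([ 0.3, -0.8, -0.8]), 'torque': array([-0.,  0.,  0.]), 'grip_force': 0.0, 'grip_width': 93.35319720376444}
```

Run:
```python
import cv2
a=cv2.imread("pics/top0.png");
cv2.imwrite("pics/top0c.png",cv2.resize(a[100:380,100:500],None,fx=2,fy=2,interpolation=cv2.INTER_CUBIC))
a=cv2.imread("pics/scene0.png")
cv2.imwrite("pics/scene0c.png",cv2.resize(a[130:330,110:490],None,fx=2.1,fy=2.1,interpolation=cv2.INTER_CUBIC))
```

```text
(no output)
```

View pics/top0c.png

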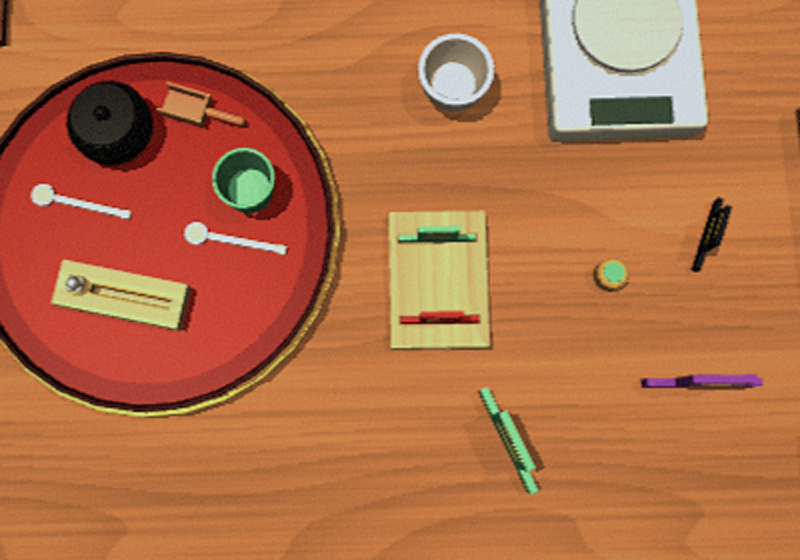

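View pics/scene0c.png

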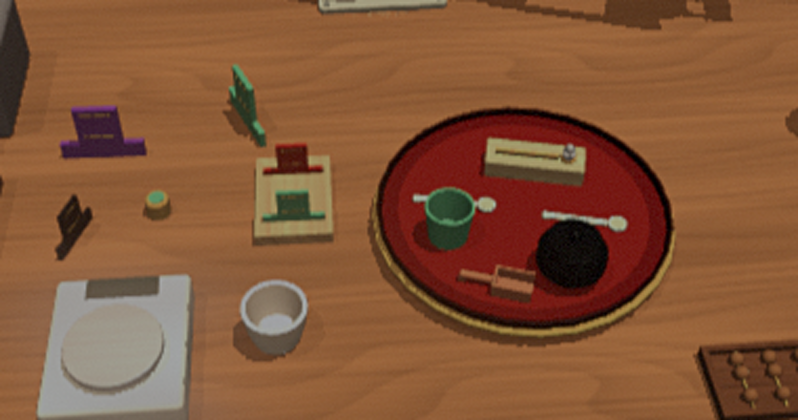

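```bash
cat >> h.py <<'E'
def plan(pos,yaw,s=None):
    """shift/turn (move units) to put TCP at pos, pointing down, tool y at angle yaw (deg)"""
    s=s or arm.sense(); R0=rot(s["ee_rot"]); y=np.array([np.cos(np.radians(yaw)),np.sin(np.radians(yaw)),0]); z=np.array([0,0,-1.])
    R1=np.c_[np.cross(y,z),y,z]; t=R0.T@(np.array(pos,float)-s["tool_pos"])/150; a=R.from_matrix(R0.T@R1).as_rotvec()/(np.pi/2)
    print("shift",t.round(4),"turn",a.round(4),"rows",max(np.linalg.norm(t)*3,np.linalg.norm(a)*90/8.59).round(1))
def st():
    s=arm.sense(); M=rot(s["ee_rot"]); print("t",round(float(s["clock"]),2),"tcp",np.round(s["tool_pos"],1),"yaw",np.degrees(np.arctan2(M[1,1],M[0,1])).round(2),"tilt",M[:2,2].round(4),"F",np.round(s["contact_force"],1),"w",round(float(s["grip_width"]),1),"g",round(float(s["grip_force"]),1),"j",np.round(s["joint_positions"],2))
E
python3 - <<'E'
from h import *
s=arm.sense();st();print(s["ee_rot"],rot(s["ee_rot"]).round(2).tolist())
p=dict(eye=0)
plan([480,230,260],82)
plan([480,230,260],-8)
E
```

```text
t 1.8 tcp [141.9 583.  226.7] yaw 76.32 tilt [0. 0.] F [ 0.3 -0.8 -0.8] w 93.4 g 0.0 j [ 1.25  0.13  1.49 -0.    1.52 -0.09]
[1.04422835e-05 1.19135296e-01 9.92878029e-01 5.57360553e-06] [[-0.97, 0.24, 0.0], [0.24, 0.97, 0.0], [-0.0, 0.0, -1.0]]
shift [-2.7466 -1.7532 -0.2222] turn [ 0.      0.     -0.0632] rows 9.8
shift [-2.7466 -1.7532 -0.2222] turn [0.     0.     0.9368] rows 9.8
```

```bash
python3 -m inch '-1 -0.64 -0.1 0 0 0.94;-1 -0.64 -0.1 0 0 0.94;-1 -0.64 -0.1 0 0 0.94;-1 -0.64 -0.1 0 0 0.94;-1 -0.64 -0.1 0 0 0.94;-1 -0.64 -0.1 0 0 0.94;-1 -0.64 -0.1 0 0 0.94;-1 -0.64 -0.1 0 0 0.94;-1 -0.64 -0.1 0 0 0.94;-1 -0.64 -0.1 0 0 0.94'
python3 - <<'E'
from h import *
st();plan([500,190,270],-8)
E
```

```text
clock: 2.8
tool_pos: [265.0, 454.2, 241.7]
ee_rot: [-0.0, 0.758, 0.652, 0.0]
contact_force: [0.0, 0.0, -0.1]
grip_width: 92.8
grip_force: 0.0
t 2.8 tcp [265.  454.2 241.7] yaw -8.63 tilt [0.0001 0.0002] F [ 0.   0.  -0.1] w 92.8 g 0.0 j [ 0.95 -0.08  1.67 -0.    1.55  1.1 ]
shift [-1.5064  1.8136 -0.1886] turn [ 0.0001 -0.0001 -0.007 ] rows 7.1
```

```bash
python3 -m inch '-0.75 0.9 -0.1 0 0 0;-0.75 0.9 -0.1 0 0 0;-0.75 0.9 -0.1 0 0 0;-0.75 0.9 -0.1 0 0 0' >/dev/null; python3 -m inch '-0.75 0.9 -0.1 0 0 0;-0.75 0.9 -0.1 0 0 0;-0.75 0.9 -0.1 0 0 0;-0.75 0.9 -0.1 0 0 0;-0.75 0.9 -0.1 0 0 0;-0.75 0.9 -0.1 0 0 0'
python3 - <<'E'
from h import *
import pickle
st();p=arm.camera("wrist");cv2.imwrite("pics/w1.png",p["frame"]);pickle.dump(p,open("w1.pkl","wb"));st()
print(p["eye"],rot(p["attitude"]).round(3).tolist())
for k in("block","collar","stud_tip"): print(k,[(d["confidence"],np.round(d["centre"],1),proj(p,d["centre"]).round()) for d in arm.find_in(p,k)[:3]])
E
```

```text
clock: 3.8
tool_pos: [499.7, 192.5, 271.5]
ee_rot: [-0.0, 0.757, 0.654, -0.0]
contact_force: [0.5, 0.0, -0.1]
grip_width: 92.9
grip_force: 0.0
t 3.8 tcp [499.7 192.5 271.5] yaw -8.37 tilt [-0.0005  0.0003] F [ 0.5  0.  -0.1] w 92.9 g 0.0 j [ 0.27 -0.06  1.6   0.    1.6   0.42]
t 3.85 tcp [499.3 193.1 271.5] yaw -8.29 tilt [-0.0006  0.0004] F [-0.1  0.1 -0.3] w 92.9 g 0.0 j [ 0.27 -0.06  1.6   0.    1.6   0.42]
[510.98761172 262.68384404 430.11635647] [[0.989, -0.14, -0.039], [-0.146, -0.955, -0.257], [-0.001, 0.26, -0.966]]
block [(0.82, array([535.7, 181.7,  61.6]), array([309., 186.]))]
collar []
stud_tip []
```

View pics/w1.png

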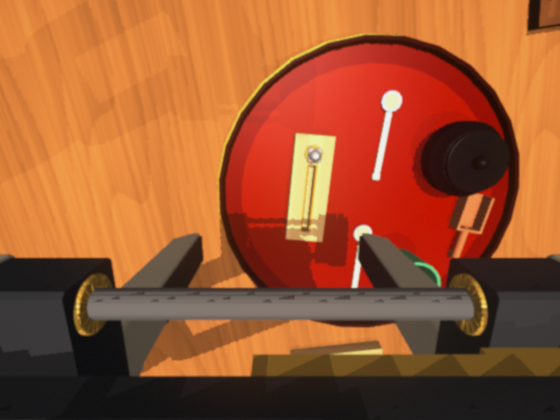

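Run:
```python
from h import *
plan([520,125,175],-8.3)
```

```text
shift [-0.4341  0.2045  0.6439] turn [-0.0002 -0.0001  0.0014] rows 2.4
```

```bash
cat > look.py <<'E'
from h import *
import pickle,sys
n=sys.argv[1]; p=arm.camera("wrist");st();pickle.dump(p,open(n+".pkl","wb"));cv2.imwrite(f"pics/{n}.png",p["frame"])
for k in sys.argv[2:]: print(k,[(round(d["confidence"],2),np.round(d["centre"],1),proj(p,d["centre"]).round()) for d in arm.find_in(p,k)[:3]])
E
R1='x'; python3 -m inch '-0.44 0.2 0.64 0 0 0;-0.44 0.2 0.64 0 0 0;-0.44 0.2 0.64 0 0 0;-0.44 0.2 0.64 0 0 0;-0.44 0.2 0.64 0 0 0' >/dev/null; python3 look.py w2 block
python3 -m inch '0 0.35 0 0 0 0;0 0.35 0 0 0 0;0 0.35 0 0 0 0;0 0.35 0 0 0 0' >/dev/null; python3 look.py w3 block
python3 - <<'E'
import cv2,numpy as np
a=[cv2.resize(cv2.imread(f"pics/w{i}.png")[60:300,200:400],None,fx=2,fy=2.4,interpolation=cv2.INTER_CUBIC) for i in(2,3)]
cv2.imwrite("pics/w23.png",np.hstack(a))
E
```

```text
t 4.55 tcp [520.4 124.3 177.3] yaw -8.22 tilt [0.002  0.0007] F [-0.7  0.1 -0.1] w 92.3 g 0.0 j [ 0.14 -0.02  1.73  0.    1.42  0.28]
block [(0.66, array([535.2, 185.2,  62.4]), array([287., 132.]))]
t 5.05 tcp [572.  116.3 177.4] yaw -8.24 tilt [0.0024 0.0004] F [-0.1 -0.3  0.3] w 92.9 g 0.0 j [0.11 0.11 1.6  0.   1.43 0.26]
block [(0.96, array([537.7, 184.6,  62.2]), array([230., 132.]))]
```

View pics/w23.png

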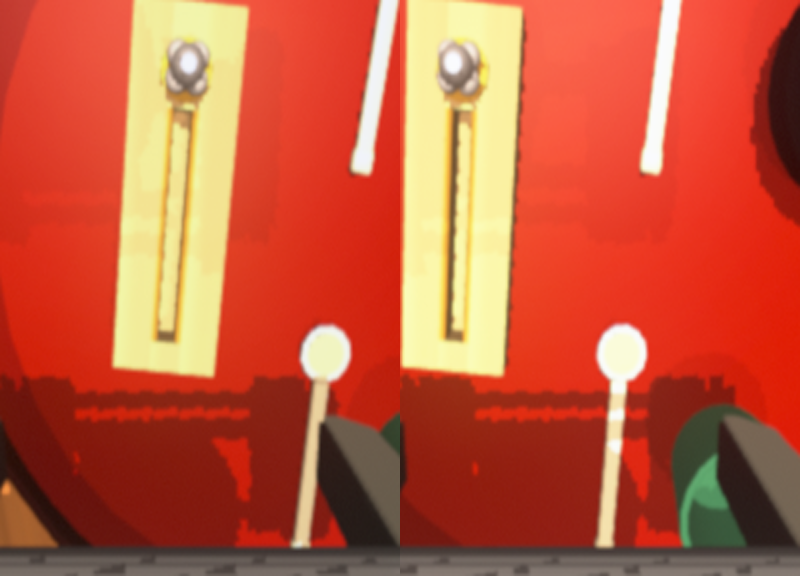

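```bash
cat > blk.py <<'E'
from h import *
import pickle,sys
np.set_printoptions(precision=1,suppress=True)
P=[pickle.load(open(n+".pkl","rb")) for n in sys.argv[1:]]; C=[]
for p in P:
    f=p["frame"].astype(int); m=((f[...,1]>130)&(f[...,2]>170)&(f[...,1]-f[...,0]>40)).astype(np.uint8); m[270:]=0
    m=cv2.morphologyEx(m,cv2.MORPH_CLOSE,np.ones((9,9)))
    cs=cv2.findContours(m,cv2.RETR_EXTERNAL,cv2.CHAIN_APPROX_NONE)[0]
    c=min((c for c in cs if cv2.contourArea(c)>2000),key=lambda c:abs(c[:,0,0].mean()-proj(p,[537,178,60])[0]))
    m2=np.zeros_like(m);cv2.drawContours(m2,[c],-1,1,-1);
    # upscale polygon approx
    h=cv2.convexHull(c); q=cv2.approxPolyDP(h,8,True)[:,0].astype(float)
    # refine: fit lines to hull contour points per side
    pts=c[:,0].astype(float);L=[]
    for i in range(len(q)):
        a,b=q[i],q[(i+1)%len(q)];d=b-a;n=np.linalg.norm(d);u=d/n;w=pts-a
        t=w@u;e=np.abs(w@[-u[1],u[0]]);s=pts[(e<2.5)&(t>.08*n)&(t<.92*n)]
        v=cv2.fitLine(s.astype(np.float32),cv2.DIST_HUBER,0,.01,.01).ravel();L.append(np.cross([v[2],v[3],1],[v[2]+v[0],v[3]+v[1],1]))
    K=[np.cross(L[i-1],L[i]) for i in range(len(L))];K=np.array([k[:2]/k[2] for k in K])
    W=np.array([onz(p,k,60) for k in K]); print(len(q),K.round(1).tolist());print(W)
    if len(q)==4:
        i=np.argsort(W[:,1]);S=W[i];lo=S[:2][np.argsort(S[:2,0])];hi=S[2:][np.argsort(S[2:,0])];C.append(K[i][np.r_[np.argsort(S[:2,0]),2+np.argsort(S[2:,0])]])
        y=hi.mean(0)-lo.mean(0);yaw=np.degrees(np.arctan2(-y[0],y[1]));u=y/np.linalg.norm(y)
        cen=W.mean(0);print("len",np.linalg.norm(y),"wid",np.linalg.norm(lo[1]-lo[0]),np.linalg.norm(hi[1]-hi[0]),"yaw",yaw,"origin",cen-12*u,"stud",cen+45*u)
if len(C)>1: print("tri",np.array([tri(*[(P[j],C[j][i]) for j in range(len(C))]) for i in range(4)]))
E
python3 blk.py w2 w3
```

```text
4 [[266.5, 57.0], [323.9, 62.3], [306.1, 216.2], [256.1, 212.3]]
[[526.9 248.4  60. ]
 [574.1 237.4  60. ]
 [542.8 104.6  60. ]
 [495.9 115.3  60. ]]
len 136.54631199385486 wid 48.065879574599876 48.499686910852155 yaw -13.202094269255943 origin [532.2 164.7  60. ] stud [545.2 220.2  60. ]
4 [[203.3, 57.1], [260.9, 62.3], [250.8, 216.3], [200.4, 212.2]]
[[526.9 248.4  60. ]
 [574.2 237.5  60. ]
 [542.8 104.2  60. ]
 [495.6 115.2  60. ]]
len 136.88536205421914 wid 48.4717847588487 48.57141564012266 yaw -13.229292892362261 origin [532.1 164.6  60. ] stud [545.1 220.1  60. ]
tri [[496.1 115.7  61.5]
 [542.8 104.2  59.5]
 [526.9 248.3  60.3]
 [574.2 237.4  59.8]]
```

```bash
python3 -m inch '-0.99 0 -0.05 0 0 -0.09;-0.99 0 -0.05 0 0 -0.09;-0.99 0 -0.05 0 0 -0.09;-0.99 0 -0.05 0 0 -0.09' >/dev/null; python3 -m inch '-0.95 0.1 0 0 0 0;-0.95 0.1 0 0 0 0;-0.95 0.1 0 0 0 0;-0.95 0.1 0 0 0 0'
python3 - <<'E'
from h import *
st();plan([565,-235,190],0)
E
```

```text
clock: 5.9
tool_pos: [565.0, -178.3, 184.3]
ee_rot: [0.002, 0.71, 0.705, -0.0]
contact_force: [-0.5, 0.6, 0.3]
grip_width: 93.0
grip_force: 0.0
t 5.9 tcp [ 565.  -178.3  184.3] yaw -0.42 tilt [ 0.0019 -0.0023] F [-0.5  0.6  0.3] w 93.0 g 0.0 j [-0.39  0.13  1.57 -0.    1.44 -0.38]
shift [-0.3782  0.0025 -0.0373] turn [ 0.0012  0.0015 -0.0047] rows 1.1
```

```bash
python3 -m inch '-0.38 -0.1 0 0 0 0;-0.38 -0.1 0 0 0 0;-0.38 -0.1 0 0 0 0;-0.38 -0.1 0 0 0 0' >/dev/null; python3 look.py w4 plaque rack
python3 -m inch '0 0.3 0 0 0 0;0 0.3 0 0 0 0;0 0.3 0 0 0 0;0 0.3 0 0 0 0' >/dev/null; python3 look.py w5 plaque rack
python3 - <<'E'
import cv2,numpy as np
a=[cv2.resize(cv2.imread(f"pics/w{i}.png")[60:260,180:400],None,fx=1.8,fy=2.5,interpolation=cv2.INTER_CUBIC) for i in(4,5)]
cv2.imwrite("pics/w45.png",np.hstack(a))
E
```

```text
t 6.35 tcp [ 550.2 -229.3  183.5] yaw -0.12 tilt [0.0007 0.0004] F [-0.1 -0.2 -0.2] w 93.0 g 0.0 j [-0.48  0.14  1.55  0.    1.44 -0.48]
plaque [(0.9, array([ 585.8, -161.5,   52.6]), array([317., 125.])), (0.74, array([ 430.1, -415. ,   38.3]), array([180., 344.])), (0.7, array([ 562.8, -452.4,    6.7]), array([290., 350.]))]
rack [(0.64, array([ 546.6, -158.9,   21.6]), array([276., 123.]))]
t 6.9 tcp [ 594.8 -230.8  184.1] yaw -0.16 tilt [ 0.0011 -0.0006] F [ 0.  -0.1  0.9] w 93.1 g 0.0 j [-0.45  0.25  1.43 -0.    1.46 -0.45]
plaque [(0.84, array([ 396.9, -217.4,   67.1]), array([ 68., 187.])), (0.78, array([ 428.5, -455.7,   22. ]), array([151., 361.])), (0.69, array([ 591.5, -160.1,   71.4]), array([275., 123.]))]
rack [(0.94, array([ 552.1, -158.3,   25.1]), array([237., 121.]))]
```

View pics/w45.png

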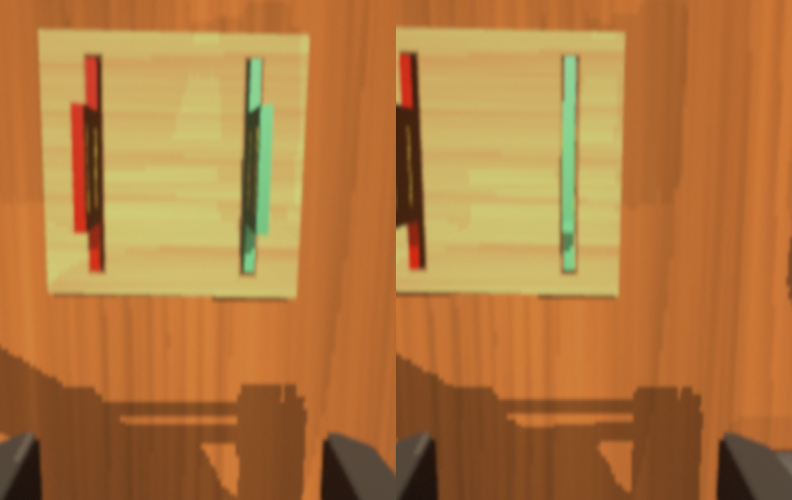

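Run:
```python
from h import *
import pickle
np.set_printoptions(precision=1,suppress=True)
P=[pickle.load(open(f"w{i}.pkl","rb")) for i in (4,5)]
for p,cx in zip(P,(317,275)):
    f=p["frame"].astype(int)[60:220,cx-40:cx+40]; m=(f[...,1]-f[...,2]>25)&(f[...,1]>90)
    v,u=np.nonzero(m);u=u+cx-40;v=v+60
    for r in range(v.min(),v.max()+1,5):
        s=u[v==r]; print(r,s.min(),s.max(),end=" | ")
    print()
    # yellow rack
    f=p["frame"].astype(int);m=((f[...,1]>125)&(f[...,1]-f[...,0]>30)&(f[...,2]-f[...,1]<60)).astype(np.uint8);m[200:]=0;m=cv2.morphologyEx(m,cv2.MORPH_CLOSE,np.ones((15,15)))
    c=max(cv2.findContours(m,0,1)[0],key=cv2.contourArea);q=cv2.approxPolyDP(cv2.convexHull(c),6,True)[:,0]
    W=np.array([onz(p,k,20) for k in q]);print(q.tolist());print(W,W.mean(0))
```

```text
84 319 324 | 89 318 324 | 94 318 324 | 99 318 324 | 104 318 331 | 109 324 331 | 114 324 330 | 119 324 330 | 124 323 330 | 129 323 329 | 134 323 329 | 139 323 329 | 144 322 329 | 149 322 328 | 154 316 320 | 159 316 320 | 164 315 320 | 
[[201, 71], [350, 73], [344, 178], [208, 177]]
[[ 472.5 -109.    20. ]
 [ 620.8 -111.3   20. ]
 [ 620.3 -217.3   20. ]
 [ 472.4 -215.7   20. ]] [ 546.5 -163.3   20. ]
83 274 279 | 88 274 279 | 93 274 279 | 98 274 279 | 103 273 278 | 108 273 278 | 113 273 278 | 118 273 278 | 123 272 278 | 128 272 278 | 133 272 278 | 138 272 278 | 143 272 278 | 148 272 278 | 153 273 278 | 158 274 278 | 163 273 278 | 
[[156, 71], [306, 72], [303, 178], [166, 176]]
[[ 472.3 -110.1   20. ]
 [ 621.5 -111.3   20. ]
 [ 620.4 -218.2   20. ]
 [ 471.5 -215.6   20. ]] [ 546.4 -163.8   20. ]
```

Run:
```python
from h import *
import pickle
np.set_printoptions(precision=1,suppress=True)
a,b=[pickle.load(open(f"w{i}.pkl","rb")) for i in (4,5)]
for r,u,w in((104,328,275.8),(126.5,327,275.3),(149,325.3,275)):
    print(onz(a,(u+.5,r),73),onz(b,(w+.5,r),73),tri((a,(u+.5,r)),(b,(w+.5,r))))
for r,u,w in((84,321.5,276.5),(164,317.7,276)): print("foot",onz(a,(u+.5,r),28),onz(b,(w+.5,r),28))
st();plan([591.5,-164,80],-0.8)
```

```text
[ 592.4 -143.6   73. ] [ 592.4 -144.5   73. ] [ 592.4 -144.    72.6]
[ 592.2 -162.2   73. ] [ 591.9 -163.1   73. ] [ 591.9 -162.6   75. ]
[ 591.4 -181.5   73. ] [ 591.5 -182.4   73. ] [ 591.5 -182.    72.7]
foot [ 592.2 -122.4   28. ] [ 592.7 -123.4   28. ]
foot [ 590.8 -200.9   28. ] [ 591.7 -201.8   28. ]
t 7.0 tcp [ 594.7 -231.2  184.3] yaw -0.19 tilt [ 0. -0.] F [ 0.3 -0.5  0.7] w 92.7 g 0.0 j [-0.5  0.2  1.4 -0.   1.5 -0.5]
shift [ 0.4 -0.   0.7] turn [0. 0. 0.] rows 2.5
```

```bash
python3 -m inch '0.455 -0.016 0.3 0 0 0.009;0.455 -0.016 0.5 0 0 0.009;0.455 -0.016 0.56 0 0 0.009;0.455 -0.016 0.56 0 0 0.009;0.455 -0.016 0.56 0 0 0.009;0.455 -0.016 0.56 0 0 0.009' 60 20 >/dev/null;  python3 - <<'E'
from h import *
st();plan([592,-163,48],-1)
E
```

```text
t 7.6 tcp [ 594.2 -164.5  101.9] yaw -1.05 tilt [ 0.004  -0.0017] F [ 0.4 -0.1  0. ] w 59.9 g 0.0 j [-0.35  0.26  1.57 -0.    1.3  -0.33]
shift [ 0.0106 -0.0165  0.3595] turn [ 0.0025  0.001  -0.0006] rows 1.1
```

```bash
python3 -m inch '0.005 -0.006 0.15 0 0 0;0.005 -0.006 0.25 0 0 0;0.005 -0.006 0.3 0 0 0;0.005 -0.006 0.355 0 0 0;0.005 -0.006 0.355 0 0 0;0.005 -0.006 0.355 0 0 0;0.005 -0.006 0.355 0 0 0' 40 20 >/dev/null;  python3 - <<'E'
from h import *
st();plan([592,-163,48],-1)
E
```

```text
t 8.3 tcp [ 592.3 -162.3   46.7] yaw -0.99 tilt [ 0.0012 -0.0004] F [ 0.6 -0.3 -0.2] w 40.0 g 0.0 j [-0.35  0.32  1.61 -0.    1.21 -0.33]
shift [-0.0048 -0.0022 -0.0085] turn [0.0007 0.0003 0.0001] rows 0.0
```

Well placed; close.

```bash
python3 -m inch '0 0 0 0 0 0;0 0 0 0 0 0;0 0 0 0 0 0;0 0 0 0 0 0;0 0 0 0 0 0;0 0 0 0 0 0;0 0 0 0 0 0;0 0 0 0 0 0' 0 25 >/dev/null;  python3 - <<'E'
from h import *
st()
E
```

```text
t 9.1 tcp [ 591.8 -162.1   45.9] yaw -0.99 tilt [ 0. -0.] F [-0.2  0.4 -0. ] w 6.0 g 25.0 j [-0.35  0.32  1.61 -0.    1.21 -0.33]
```

```bash
python3 -m inch '0 0 -0.15 0 0 0;0 0 -0.35 0 0 0;0 0 -0.6 0 0 0;0 0 -0.75 0 0 0;0 0 -0.75 0 0 0' >/dev/null; python3 -m inch '0.3 -0.05 0 0 0 0;0.6 -0.1 0 0 0 0.05;0.9 -0.15 0 0 0 0.1;0.98 -0.2 0 0 0 0.13;0.98 -0.2 0 0 0 0.136;0.98 -0.2 0 0 0 0.136;0.98 -0.2 0 0 0 0.136' >/dev/null;  python3 - <<'E'
from h import *
st();plan([532.4,165.6,140],-13.2)
E
```

```text
t 10.3 tcp [564.4 -15.7 157.8] yaw -13.23 tilt [-0.0005 -0.0003] F [-0.4  0.4 -0.9] w 5.7 g 25.0 j [-0.12  0.08  1.67 -0.    1.39  0.11]
shift [ 1.1277 -0.484   0.1187] turn [-0.0003  0.0003 -0.0003] rows 3.7
```

```bash
python3 -m inch '0.3 -0.12 0 0 0 0;0.6 -0.24 0 0 0 0;0.9 -0.38 0 0 0 0;0.98 -0.42 0.05 0 0 0;0.98 -0.42 0.05 0 0 0' >/dev/null; python3 -m inch '0.15 -0.062 0.07 0 0 0;0.15 -0.062 0.07 0 0 0;0.15 -0.062 0.07 0 0 0;0.15 -0.062 0.07 0 0 0;0.15 -0.062 0.07 0 0 0' >/dev/null;  python3 look.py w6
python3 - <<'E'
from h import *
plan([532.4,165.6,140],-13.2)
import cv2
cv2.imwrite("pics/w6c.png",cv2.resize(cv2.imread("pics/w6.png")[80:320,160:400],None,fx=2.5,fy=2.5,interpolation=cv2.INTER_CUBIC))
E
```

```text
t 11.35 tcp [533.3 165.9 140.8] yaw -13.3 tilt [ 0.0007 -0.0001] F [-0.1  0.4 -0.2] w 6.2 g 25.0 j [ 0.21  0.07  1.71 -0.    1.36  0.44]
shift [-0.0034 -0.0054  0.0054] turn [ 0.0004 -0.     -0.0011] rows 0.0
```

View pics/w6c.png

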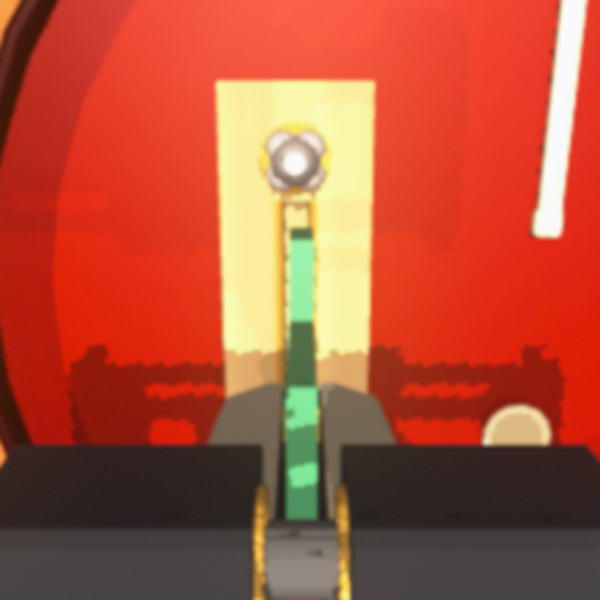

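```bash
python3 -m inch '-0.002 -0.004 0.1 0 0 0;-0.002 -0.004 0.2 0 0 0;-0.002 -0.004 0.25 0 0 0;-0.002 -0.004 0.25 0 0 0;-0.002 -0.004 0.25 0 0 0;-0.002 -0.004 0.25 0 0 0;-0.002 -0.004 0.25 0 0 0' >/dev/null;  python3 - <<'E'
from h import *
st();plan([532.4,165.6,78],-13.2)
E
```

```text
t 12.05 tcp [532.6 167.  103.6] yaw -13.23 tilt [0.0012 0.0002] F [ 0.3 -0.4 -0.2] w 6.1 g 25.0 j [ 0.21  0.11  1.74 -0.    1.29  0.44]
shift [-0.0093  0.0007  0.1706] turn [ 0.0007 -0.0003 -0.0003] rows 0.5
```

```bash
python3 -m inch '-0.006 0 0.02 0 0 0;-0.006 0 0.04 0 0 0;-0.006 0 0.06 0 0 0;-0.006 0 0.08 0 0 0;-0.006 0 0.08 0 0 0;-0.006 0 0.08 0 0 0' >/dev/null;  python3 - <<'E'
from h import *
st();plan([532.4,165.6,78],-13.2)
E
```

```text
t 12.65 tcp [531.7 165.9  90.7] yaw -13.23 tilt [-0.0003 -0.0001] F [ 0.3  0.2 -0.5] w 6.0 g 25.0 j [ 0.21  0.12  1.75 -0.    1.27  0.44]
shift [-0.0011  0.0048  0.0847] turn [-0.0002  0.0001 -0.0003] rows 0.3
```

```bash
python3 -m inch '0 0 0.02 0 0 0;0 0 0.04 0 0 0;0 0 0.06 0 0 0;0 0 0.075 0 0 0;0 0 0.085 0 0 0;0 0 0.09 0 0 0;0 0 0.09 0 0 0;0 0 0.09 0 0 0' >/dev/null;  python3 - <<'E'
from h import *
st()
E
```

```text
t 13.45 tcp [532.  165.9  77.9] yaw -13.23 tilt [0.0002 0.    ] F [-2.9 -1.2  5.5] w 5.8 g 25.0 j [ 0.21  0.14  1.76 -0.    1.24  0.44]
```

```bash
python3 -m inch '0 0 0.006 0 0 0;0 0 0.01 0 0 0;0 0 0.01 0 0 0' >/dev/null;  python3 - <<'E'
from h import *
st()
E
python3 -m inch '0 0 -0.01 0 0 0;0 0 -0.01 0 0 0;0 0 -0.01 0 0 0;0 0 -0.01 0 0 0;0 0 -0.01 0 0 0' 30 >/dev/null;  python3 - <<'E'
from h import *
st()
E
```

```text
t 13.75 tcp [532.2 166.   77.9] yaw -13.23 tilt [0.0006 0.    ] F [-9.1 -2.4 18. ] w 5.9 g 25.0 j [ 0.21  0.14  1.76 -0.    1.24  0.44]
t 14.25 tcp [531.7 165.9  77. ] yaw -13.23 tilt [-0.0005 -0.0001] F [-0.  -0.5  0.3] w 29.7 g 0.0 j [0.21 0.14 1.76 0.   1.24 0.44]
```

```bash
python3 -m inch '0 0 -0.2 0 0 0;0 0 -0.5 0 0 0;0 0 -0.75 0 0 0;0 0 -0.75 0 0 0' 60 >/dev/null; python3 -m inch '-0.3 0 0 0 0 -0.05;-0.6 0 0 0 0 -0.1;-0.9 0 0 0 0 -0.15;-0.99 0 0 0 0 -0.15;-0.99 0 0 0 0 -0.15;-0.99 0 0 0 0 -0.15' >/dev/null; python3 look.py w7 plaque block
python3 - <<'E'
from h import *
plan([545,-390,160],0)
E
```

```text
t 15.3 tcp [498.1  22.4 189.7] yaw 0.24 tilt [-0.0001  0.0006] F [-0.3 -0.5 -0.1] w 59.9 g 0.0 j [-0.06 -0.13  1.81  0.    1.46 -0.06]
plaque [(0.73, array([ 420.9, -201.3,    4.9]), array([223., 346.])), (0.62, array([527.4, 155.9,  99.3]), array([319.,  35.]))]
block [(0.76, array([530.5, 153.7,  62. ]), array([317.,  50.]))]
shift [-2.7528  0.297   0.1971] turn [-0.0001 -0.0002  0.0036] rows 8.3
```

```bash
python3 -m inch '-0.3 0 0 0 0 0;-0.6 0.05 0 0 0 0;-0.9 0.1 0 0 0 0;-0.93 0.1 0 0 0 0;-0.93 0.1 0 0 0 0' >/dev/null; python3 -m inch '-0.3 0 0 0 0 0;-0.6 0.05 0 0 0 0;-0.9 0.1 0 0 0 0;-0.93 0.1 0 0 0 0;-0.93 0.1 0 0 0 0' >/dev/null;python3 -m inch '-0.3 0 0 0 0 0;-0.6 0.05 0.1 0 0 0;-0.9 0.1 0.2 0 0 0;-0.9 0.1 0.2 0 0 0;-0.9 0.1 0.2 0 0 0;-0.9 0.1 0.2 0 0 0' >/dev/null; python3 look.py w8 cap; python3 -m inch '0.1 0.3 0 0 0 0;0.1 0.3 0 0 0 0;0.1 0.3 0 0 0 0;0.1 0.3 0 0 0 0' >/dev/null; python3 look.py w9 cap;  python3 - <<'E'
import cv2,numpy as np
a=[cv2.resize(cv2.imread(f"pics/w{i}.png")[40:240,180:380],None,fx=2,fy=2,interpolation=cv2.INTER_CUBIC) for i in(8,9)]
cv2.imwrite("pics/w89.png",np.hstack(a))
E
```

```text
t 17.05 tcp [ 546.  -390.3  161.4] yaw 0.4 tilt [ 0.0015 -0.0006] F [-0.9  0.5 -0.2] w 59.9 g 0.0 j [-0.7   0.35  1.35  0.    1.44 -0.7 ]
cap [(0.72, array([ 546. , -351.1,   27.5]), array([280., 157.]))]
t 17.55 tcp [ 589.6 -377.2  161. ] yaw 0.28 tilt [ 0.0008 -0.0009] F [ 0.3  0.3 -0.3] w 60.1 g 0.0 j [-0.64  0.43  1.25 -0.    1.46 -0.65]
cap []
```

View pics/w89.png

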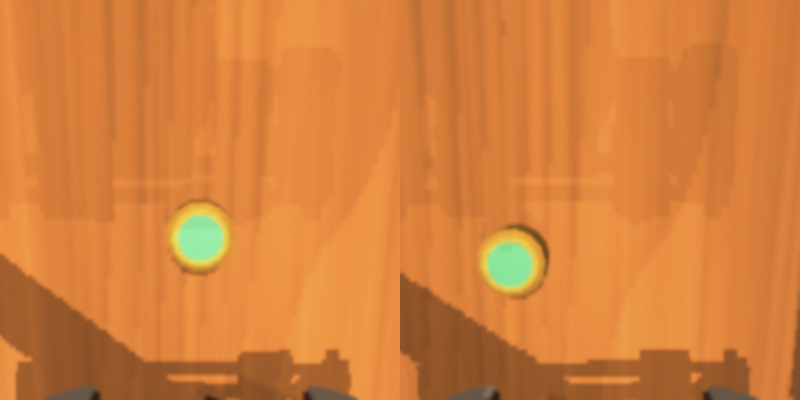

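Run:
```python
from h import *
import pickle
np.set_printoptions(precision=1,suppress=True)
o=[]
for n,c in(("w8",(280,159)),("w9",(235,172))):
    p=pickle.load(open(n+".pkl","rb"));f=p["frame"].astype(int);m=(f[...,1]-f[...,2]>20)&(f[...,1]>90)
    v,u=np.nonzero(m);k=np.hypot(u-c[0],v-c[1])<25;uv=(u[k].mean(),v[k].mean());o.append((p,uv));print(uv,k.sum(),onz(p,uv,29))
X=tri(*o);print(X);st();plan([X[0],X[1],100],-13.2);plan([X[0],X[1],17],-13.2)
```

```text
(np.float64(279.828431372549), np.float64(158.61519607843138)) 408 [ 546.  -352.8   29. ]
(np.float64(234.55443037974683), np.float64(171.88354430379746)) 395 [ 545.9 -352.9   29. ]
[ 546.  -352.8   29.7]
t 17.6 tcp [ 589.4 -377.4  160.8] yaw 0.25 tilt [ 0. -0.] F [1.4 0.7 0.2] w 60.0 g 0.0 j [-0.6  0.4  1.2 -0.   1.5 -0.7]
shift [ 0.2 -0.3  0.4] turn [0.  0.  0.1] rows 1.6
shift [ 0.2 -0.3  1. ] turn [0.  0.  0.1] rows 3.0
```

```bash
python3 -m inch '0.08 -0.15 0.1 0 0 0.05;0.163 -0.29 0.3 0 0 0.1;0.163 -0.29 0.55 0 0 0.15;0.163 -0.29 0.67 0 0 0.15;0.163 -0.29 0.67 0 0 0.15;0.163 -0.29 0.67 0 0 0.15;0.163 -0.29 0.67 0 0 0.15;0.163 -0.29 0.67 0 0 0.15' 70 >/dev/null;  python3 - <<'E'
from h import *
np.set_printoptions(suppress=True)
st();plan([546,-352.8,13],-13.2)
E
```

```text
t 18.4 tcp [ 547.6 -354.1   61.7] yaw -13.19 tilt [ 0.0029 -0.0022] F [-0.2 -0.4 -0.2] w 69.9 g 0.0 j [-0.65  0.39  1.49 -0.    1.26 -0.42]
shift [ 0.0064 -0.0133  0.3249] turn [0.0021 0.001  0.0001] rows 1.0
```

```bash
python3 -m inch '0.003 -0.005 0.1 0 0 0;0.003 -0.005 0.2 0 0 0;0.003 -0.005 0.27 0 0 0;0.003 -0.005 0.315 0 0 0;0.003 -0.005 0.315 0 0 0;0.003 -0.005 0.315 0 0 0;0.003 -0.005 0.315 0 0 0;0.003 -0.005 0.315 0 0 0' >/dev/null;  python3 - <<'E'
from h import *
np.set_printoptions(suppress=True)
st();plan([546,-352.8,13],-13.2)
E
```

```text
t 19.2 tcp [ 546.  -352.7   13. ] yaw -13.23 tilt [ 0.0011 -0.0008] F [ 0.5  0.1 -0.8] w 70.0 g 0.0 j [-0.65  0.45  1.52  0.    1.18 -0.42]
shift [-0.0004 -0.     -0.    ] turn [ 0.0008  0.0003 -0.0004] rows 0.0
```

```bash
python3 -m inch '0 0 0 0 0 0;0 0 0 0 0 0;0 0 0 0 0 0;0 0 0 0 0 0;0 0 0 0 0 0;0 0 0 0 0 0;0 0 0 0 0 0;0 0 0 0 0 0' 25 50 >/dev/null;  python3 - <<'E'
from h import *
st()
E
python3 -m inch '0 0 -0.1 0 0 0;0 0 -0.3 0 0 0;0 0 -0.6 0 0 0;0 0 -0.9 0 0 0;0 0 -0.95 0 0 0;0 0 -0.95 0 0 0' >/dev/null;  python3 - <<'E'
from h import *
st();plan([545.2,220.2,140],-13.2)
E
```

```text
t 20.0 tcp [ 545.5 -352.3   12.1] yaw -13.23 tilt [ 0. -0.] F [ 0.2 -0.3  1.1] w 33.7 g 50.2 j [-0.65  0.45  1.52 -0.    1.18 -0.42]
t 20.6 tcp [ 547.1 -353.6  158.8] yaw -13.23 tilt [ 0.005  -0.0039] F [-0.1  0.2 -0.8] w 33.5 g 50.2 j [-0.65  0.3   1.42 -0.    1.42 -0.42]
shift [ 3.721  -0.8885  0.1108] turn [ 0.0037  0.0017 -0.0003] rows 11.5
```

```bash
python3 -m inch '0.3 -0.07 0 0 0 0;0.6 -0.14 0 0 0 0;0.93 -0.22 0 0 0 0;0.93 -0.22 0 0 0 0' >/dev/null; python3 -m inch '0.3 -0.07 0 0 0 0;0.6 -0.14 0 0 0 0;0.93 -0.22 0 0 0 0;0.93 -0.22 0 0 0 0' >/dev/null; python3 -m inch '0.3 -0.07 0 0 0 0;0.6 -0.14 0 0 0 0;0.93 -0.22 0 0 0 0;0.93 -0.22 0 0 0 0' >/dev/null; python3 -m inch '0.3 -0.07 0 0 0 0;0.6 -0.14 0 0 0 0;0.9 -0.22 0 0 0 0;0.93 -0.22 0.05 0 0 0;0.93 -0.22 0.05 0 0 0;0.93 -0.22 0.05 0 0 0;0.93 -0.22 0.05 0 0 0' >/dev/null; python3 look.py w10
python3 - <<'E'
from h import *
plan([545.3,220.6,120],-13.2)
cv2.imwrite("pics/w10c.png",cv2.resize(cv2.imread("pics/w10.png")[120:320,160:400],None,fx=2.5,fy=2.5,interpolation=cv2.INTER_CUBIC))
E
```

```text
t 22.55 tcp [545.1 219.3 147.1] yaw -13.35 tilt [-0.0002 -0.0004] F [-0.   0.   0.1] w 33.8 g 50.2 j [ 0.3   0.15  1.62 -0.    1.38  0.53]
shift [ 0.0087 -0.0003  0.1806] turn [-0.0001  0.0003 -0.0016] rows 0.5
```

View pics/w10c.png

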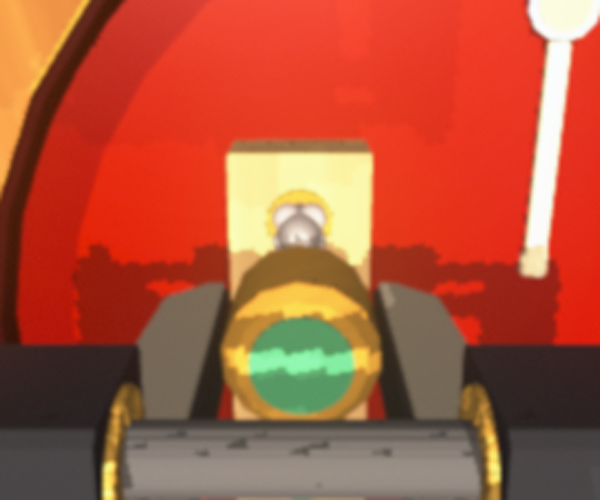

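```bash
python3 -m inch '0.005 0 0.1 0 0 0;0.008 0 0.2 0 0 0;0.008 0 0.28 0 0 0;0.008 0 0.3 0 0 0;0.008 0 0.3 0 0 0;0.008 0 0.3 0 0 0;0.008 0 0.3 0 0 0' >/dev/null;  python3 - <<'E'
from h import *
import pickle
st();plan([545.3,220.6,88],-13.2)
p=pickle.load(open("w10.pkl","rb"));print((proj(p,[545.2,220.2,84])-[160,120])*2.5,(proj(p,[545.2,220.2,62])-[160,120])*2.5,(proj(p,[545.1,219.3,164])-[160,120])*2.5)
E
```

```text
t 23.25 tcp [545.5 222.5 102.9] yaw -13.22 tilt [0.0012 0.0004] F [-0.1  0.7 -0.9] w 33.8 g 50.2 j [ 0.3   0.19  1.65 -0.    1.3   0.53]
shift [-0.0124  0.0013  0.0994] turn [ 0.0007 -0.0004 -0.0003] rows 0.3
[297.93537478 240.26285253] [298.20445978 220.53338659] [296.87485507 361.62087045]
```

```bash
python3 -m inch '-0.009 -0.002 0.02 0 0 0;-0.009 -0.002 0.03 0 0 0;-0.009 -0.002 0.03 0 0 0;-0.009 -0.002 0.03 0 0 0;-0.009 -0.002 0.03 0 0 0' >/dev/null;  python3 - <<'E'
from h import *
st();plan([545.3,220.6,88],-13.2)
E
```

```text
t 23.75 tcp [544.4 221.   97.7] yaw -13.23 tilt [0.0001 0.0001] F [-0.7  0.2 -1. ] w 34.0 g 50.2 j [0.3  0.19 1.66 0.   1.29 0.53]
shift [-0.0014  0.0062  0.0648] turn [ 0.0001 -0.0001 -0.0003] rows 0.2
```

```bash
python3 -m inch '-0.002 0.004 0.02 0 0 0;-0.002 0.004 0.04 0 0 0;-0.002 0.004 0.06 0 0 0;-0.002 0.004 0.06 0 0 0;-0.002 0.004 0.06 0 0 0' >/dev/null;  python3 - <<'E'
from h import *
st();plan([545.3,220.6,86],-13.2)
E
```

```text
t 24.25 tcp [544.7 220.5  88.4] yaw -13.23 tilt [-0.0005 -0.0001] F [ 0.7  0.3 -0.8] w 33.8 g 50.2 j [0.3  0.2  1.67 0.   1.27 0.53]
shift [0.0016 0.0035 0.0158] turn [-0.0003  0.0002 -0.0004] rows 0.0
```

```bash
python3 -m inch '0 0 0.01 0 0 0;0 0 0.02 0 0 0;0 0 0.03 0 0 0;0 0 0.03 0 0 0' - 60 ;  python3 - <<'E'
from h import *
st()
E
```

```text
clock: 24.65
tool_pos: [545.7, 221.0, 86.1]
ee_rot: [0.0, 0.784, 0.621, 0.001]
contact_force: [-4.0, 0.0, 10.2]
grip_width: 33.7
grip_force: 60.6
t 24.65 tcp [545.7 221.   86.1] yaw -13.23 tilt [0.0018 0.0008] F [-4.   0.  10.2] w 33.7 g 60.6 j [0.3  0.21 1.67 0.   1.27 0.53]
```

```bash
python3 -m inch '0 0 0.01 0 0 0;0 0 0.02 0 0 0;0 0 0.03 0 0 0;0 0 0.03 0 0 0' |grep -E "tool_pos|contact"; python3 -m inch '0 0 0.01 0 0 0;0 0 0.02 0 0 0;0 0 0.02 0 0 0'|grep -E "tool_pos|contact";  python3 - <<'E'
from h import *
st()
E
```

```text
tool_pos: [544.8, 220.6, 79.5]
contact_force: [-0.0, 0.7, -1.5]
tool_pos: [544.3, 220.3, 75.4]
contact_force: [1.4, 1.0, -6.3]
t 25.35 tcp [544.3 220.3  75.4] yaw -13.24 tilt [-0.0015 -0.0004] F [ 1.4  1.  -6.3] w 33.5 g 60.5 j [0.3  0.22 1.67 0.   1.25 0.53]
```

```bash
python3 -m inch '0 0 0.01 0 0 0;0 0 0.02 0 0 0;0 0 0.02 0 0 0'|grep -E "tool_pos|contact"; python3 -m inch '0 0 0.01 0 0 0;0 0 0.015 0 0 0;0 0 0.015 0 0 0'|grep -E "tool_pos|contact";  python3 - <<'E'
from h import *
st()
E
```

```text
tool_pos: [545.3, 220.6, 74.1]
contact_force: [-0.5, 0.3, 0.5]
tool_pos: [545.4, 220.7, 74.0]
contact_force: [-9.9, -3.3, 18.4]
t 25.95 tcp [545.4 220.7  74. ] yaw -13.23 tilt [0.0011 0.0003] F [-9.9 -3.3 18.4] w 33.9 g 60.7 j [ 0.3   0.22  1.67 -0.    1.25  0.53]
```

```bash
python3 -m inch '0 0 0 0 0 0;0 0 0 0 0 0;0 0 0 0 0 0;0 0 0 0 0 0;0 0 0 0 0 0'|grep -E "tool_pos|contact"
python3 - <<'E'
from h import *
p=arm.camera("scene");w=arm.camera("wrist");st()
a=cv2.resize(p["frame"][150:290,220:460],(480,400),interpolation=cv2.INTER_CUBIC)
b=cv2.resize(w["frame"][100:360,180:380],(308,400),interpolation=cv2.INTER_CUBIC)
cv2.imwrite("pics/fin.png",np.hstack([a,b]))
E
```

```text
tool_pos: [545.4, 220.7, 74.0]
contact_force: [-9.6, -2.6, 17.5]
t 26.55 tcp [545.4 220.7  74. ] yaw -13.23 tilt [0.0012 0.0003] F [-9.8 -3.4 17.3] w 33.3 g 60.7 j [ 0.3   0.22  1.67 -0.    1.25  0.53]
```

View pics/fin.png

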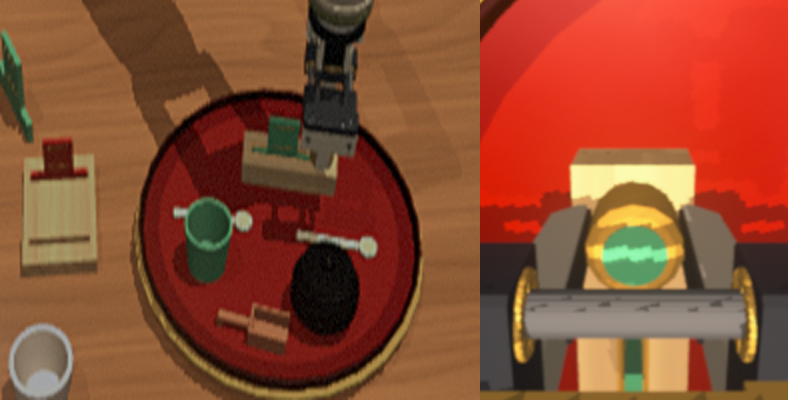

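The scene view shows the green plaque seated in the block at (283,140). The gripper is holding the cap on the stud at (325,150), the red plaque is still in the rack, and the other things have not moved. The push is steady at about 17 N.

```bash
python3 -c "
from rig import arm
print(arm.job_done())"
```

```text
the job is handed in; nothing more can be done
None
```

The job is handed in: the jade plaque is fully down in the block's slot, and the brass cap snapped home on its seat, held down with about 17 N; the red plaque and other things were left alone.

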